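# Raise the torque setting by four clicks and store it

## Task

The small hinge screws need more torque: with a fingertip, push the orange lug round so that the torque setter's dial turns exactly four clicks clockwise (seen from above) from where it stands now, and leave it resting in that fourth click. Then press the green button down to store the setting and let it come back up. Push gently without pinching anything, press the button only once the dial is right, and leave everything else on the bench where it lies.

Things in the scene. Friction and masses are not known exactly. Their poses are not given: they have to be found in the camera images.
- setter: torque setter: low grey box with a black top plate, 126 mm deep (its x, -63 to +63) and 196 mm wide (its y, -134 to +62), top at 44 mm, bolted to the bench. Origin on the bench top straight under the dial's axis; z up, y towards the dial end, away from the button.
- dial (a joint): the dial's angle in rad, growing clockwise seen from above. It has a click stop every 22.5 degrees (0.3927 rad) and rests in one at the start, at any value from 0 to 1.2; the reading is otherwise arbitrary. Its end stops are at -0.3 and 4.6. Peak torque between clicks is about 0.10 N m, so about 3.5 N at the lug; past half way the dial snaps on into the next click by itself, running ahead of the finger by about half a click, then needs pushing again.
- dial_center (a point): centre of the dial's flat top, 60 mm above the bench. The dial is a black disc 78 mm across and 14 mm thick with a vertical axis, finger-ribbed rim and 16 white marks on its top, one click apart. Nothing stands up from its top but the lug.
- lug (a point): centre of the top of the dial's only lug, an upright round orange pin 12 mm across that stands 17.5 mm proud of the dial's top, 30 mm from the dial's axis; its top is 77.5 mm above the bench. Turns with the dial.
- store_top (a point): centre of the top of the green push button, 26 mm across, 66 mm above the bench when up, in a round aluminium collar 42 mm across whose top is at 56 mm. It lies 95 mm from the dial's axis on the same box.
- store (a joint): button travel in m: 0 up, 0.006 fully down (about 4 N); it springs back up when released. Counts as pressed beyond 0.004.
- glue_bottle: bystander: white glue bottle with yellow band, 35 mm across, 98 mm tall, origin at the centre of its underside
- specs_1: bystander: black spectacle frame 48x145x46 mm, origin at the centre of its underside
- screwdriver_1: bystander: small red-handled screwdriver 163x13x13 mm, lying; origin near the middle, at its underside
- side_cutters: bystander: small side cutters with blue handles 120x49x12 mm, lying; origin at the centre of the underside
- tape_a: bystander: roll of tan tape lying flat, 92 mm across, 48 mm high, origin at the centre of its underside

How it is judged:
By the outcome, as a careful person would: the job done as asked, in the order asked, and still so for the second after the job is handed in, with the robot touching nothing.
It also fails if it takes over 51 s, if anything falls off the work surface, if the arm or the gripper's body presses on something with over 40 N, if the wrist force passes 120 N, or if a joint passes its speed limit or range.

## Robot

A 6-joint arm with a two-finger parallel gripper is mounted at the origin on a cart in front of the work surface, level with it; the furniture and walls round the work are solid. World frame = base frame: x ahead of the robot, y to its left, z up, the work surface at z = 0. Lengths are in mm, angles in rad, forces in N, time in s.
With the tool pointing down it reaches from about 350 to 875 mm from the base axis. Payload 4.2 kg.
Tool frame: the origin (TCP) lies midway between the tips of the shut fingers; the grasp point (between the pads) lies 19 mm behind it (arm.grip_point_offset is the distance from the TCP to the grasp point, in mm); z points along the fingers, x is the direction in which the jaws open and shut, and the axes are right-handed (so a half turn about z gives the same grasp; the last joint's range is limited). The gripper opens to 85 mm and grips with 20 to 120 N. Pads are 22 mm wide; open, the fingers measure 114 mm over their backs; the gripper's body (76 mm by 85 mm) begins 54 mm behind the grasp point. The pads swing forward as they close: fully open they stand 13 mm farther back than shut.
Start: joints at [-1.046, 0.385, 0.008, 0, -1.194, -0.259], TCP at [164.192, -603.026, 231.312] pointing down, gripper open.
Joint ranges: [-3.14, 3.14], [-1.21, 2.06], [-1.07, 1.41], [-3.16, 2.05], [-2.99, -0.16], [-3.1, 3.1]. Speed limits (rad/s): [2.79, 2.79, 3.14, 3.14, 3.14, 3.14].

## Interface

Orientations are given as a unit quaternion [x, y, z, w].
In Python, from bench import arm gives the robot as it stands.
- The arm moves only by the tool move_arm, never from a script. Its argument "targets" is a list of rows, each a list of 7 numbers: the shift along the tool's x, y, z in cm, then the turn, a rotation vector about the tool's x, y, z in degrees, then the closure in counts, from 0 (fully open) to 255 (shut). In form: [[x, y, z, wx, wy, wz, grip], ...]. A call has 1 to 20 rows; each row is the pose to reach, as a shift and turn from the pose commanded when the call began, along the tool's axes at that moment; what a row does not reach only later rows make up. A row lasts 1/8 s, in which the tool goes at most 62.5 mm and 10.7 degrees, less where a joint would pass 70% of its speed; a pose out of reach is approached as far as the arm can. A call with a gripper value outside its range is refused whole. The fingers move at their own pace and stop on an object; the grip force is fixed at half the most. Time passes only in rows, so rows that repeat a pose let the fingers close. It gives the time, the measured TCP pose, the force and the opening at its end, in the units of the state.
- arm.read_state(): the state, without advancing time (a new reading comes with each control period).
- arm.get_image(name): name is "scene" or "top"; returns (picture, depth): 480x640x3 uint8, blue, green, red; 480x640 float32, mm along the optical axis (not along the pixel's ray), 0 where there is no reading.
- arm.camera_params(name): a dict with "mtx" (3x3 intrinsics, pixels), "world_to_cam" (4x4, takes a point from world to camera coordinates). Camera axes: x right, y down, z forward; pixel columns grow to the right and rows downward; lengths in mm; the calibration is good to about 2 mm. A picture is of the moment at which its call begins. camera_params takes no time and is no camera call.
- arm.job_done(): hands the job in, once; it reports no verdict.
Trained networks look in the newest picture that a camera, given by its name, has taken for a name from the list of things; names that differ only in an ending like _2 or _b are one class to them, and where a whole thing is asked for, a point or a joint stands for the part that bears it (a point fixed in the world has none). Each returns a list of dicts, best first, with "score" (0 to 1); they miss things now and then, are a little off and sometimes report something else, mostly with a low value. They report only what shows in the picture. A call takes as long as a camera call.
- arm.search_frame(thing, camera): "bbox" ([left, top, right, bottom] in pixels, round what is visible of it).
- arm.tip_of(thing, camera): "uv" ([column, row] in pixels: a listed point, or the origin of a listed thing).
The state is a dict: "clock": time; "joints": joint angles; "joint_vel": joint speeds; "joint_efforts": joint torques, N m; "position": TCP position; "ee_rot": TCP orientation; "contact_force": force on the tool from outside, world axes, zero at the start; "wrist_torque": the same for the moment, N m; "gripper_width": finger opening in mm.
Only numpy, scipy, OpenCV 4.12 (cv2) and the standard library are available. Lean on these libraries where they do the work, as an engineer would, in place of code of your own. Each camera call takes 0.05 s, during which the arm holds its last target.

## Working session

There is one attempt and no reset: what is moved stays moved. The work goes in short steps, Python scripts to look and compute and a tool call to move; the robot and the scene stay as the last step left them, time stands still between calls to the robot, and variables do not carry over. Pictures are saved under pics/ and viewed, and the job is handed in when it is done.

Besides the shell and the picture viewer there is one more tool, called after ">>>" in YAML: its name, and indented under it one key for each argument. move_arm: Moves the arm, as the interface text tells. Its arguments: {"type":"object","properties":{"targets":{"type":"array","items":{"type":"array","items":{"type":"number"}}}},"required":["targets"]}

```bash
mkdir -p pics; ls
cat > h.py <<'E'
import numpy as np, cv2
from bench import arm
from scipy.spatial.transform import Rotation as R
def cam(n):
    p=arm.camera_params(n); return np.array(p["mtx"]),np.array(p["world_to_cam"])
def at_z(n,uv,z):
    K,T=cam(n); r=np.linalg.inv(K)@np.array([uv[0],uv[1],1.]); Ri=T[:3,:3].T
    o=-Ri@T[:3,3]; d=Ri@r; return o+d*(z-o[2])/d[2]
def by_depth(n,uv,D):
    K,T=cam(n); u,v=int(round(uv[0])),int(round(uv[1])); w=D[v-1:v+2,u-1:u+2]; d=np.median(w)
    r=np.linalg.inv(K)@np.array([uv[0],uv[1],1.])*d; return T[:3,:3].T@(r-T[:3,3])
def proj(n,P):
    K,T=cam(n); c=T[:3,:3]@np.array(P)+T[:3,3]; q=K@c; return q[:2]/q[2]
E
python3 - <<'E'
from h import *
for n in("scene","top"):
    im,D=arm.get_image(n); cv2.imwrite(f"pics/{n}0.png",im)
    for t,z in(("dial_center",60),("lug",77.5),("store_top",66)):
        for r in arm.tip_of(t,n)[:2]: print(n,t,r,at_z(n,r["uv"],z).round(1),by_depth(n,r["uv"],D).round(1))
s=arm.read_state();print(s)
E
```

```text
pics
scene dial_center {'uv': [274.9, 235.8], 'score': 0.84} [ 513.7 -153.    60. ] [ 514.1 -151.8   58.7]
scene lug {'uv': [262.9, 227.1], 'score': 0.66} [ 493.5 -132.1   77.5] [ 493.8 -131.1   76.4]
scene store_top {'uv': [301.1, 257.1], 'score': 0.61} [ 538.8 -243.1   66. ] [ 538.2 -244.5   67.7]
scene store_top {'uv': [389.8, 338.4], 'score': 0.58} [ 608.3 -512.6   66. ] [ 626.2 -489.8   25.5]
top dial_center {'uv': [290.5, 279.0], 'score': 0.57} [ 504.3 -148.9   60. ] [ 504.2 -148.9   60.4]
top lug {'uv': [280.6, 284.7], 'score': 0.73} [ 489.5 -127.    77.5] [ 489.4 -127.1   77.8]
top lug {'uv': [442.9, 265.4], 'score': 0.36} [ 522.8 -504.    77.5] [ 534.  -522.     2.8]
top store_top {'uv': [331.2, 268.9], 'score': 0.62} [ 524.3 -245.    66. ] [ 524.5 -245.    64.9]
top store_top {'uv': [217.9, 265.0], 'score': 0.39} [541.8  20.6  66. ] [552.2  34.1   2.7]
{'clock': 0.4, 'joints': array([-1.04635639e+00,  3.84847472e-01,  7.71899807e-03, -2.59748980e-05,
       -1.19401300e+00, -2.58580062e-01]), 'joint_vel': array([-0.00021692, -0.00075557,  0.00084715,  0.00066325, -0.00105136,
       -0.00048765]), 'joint_efforts': array([-2.07586727e-04, -3.91586816e+01,  1.88327247e+01,  4.18455586e+00,
       -1.48451723e-03, -6.90851408e-06]), 'position': array([ 164.18641057, -602.9483683 ,  231.14814372]), 'ee_rot': array([ 6.07153263e-01,  7.94584725e-01,  7.73805397e-05, -1.54721910e-04]), 'contact_force': array([-0.14521809,  0.16335953, -0.41607959]), 'wrist_torque': array([-0.01653969, -0.04406591,  0.01139255]), 'gripper_width': 85.59438253958672}
```

View pics/scene0.png

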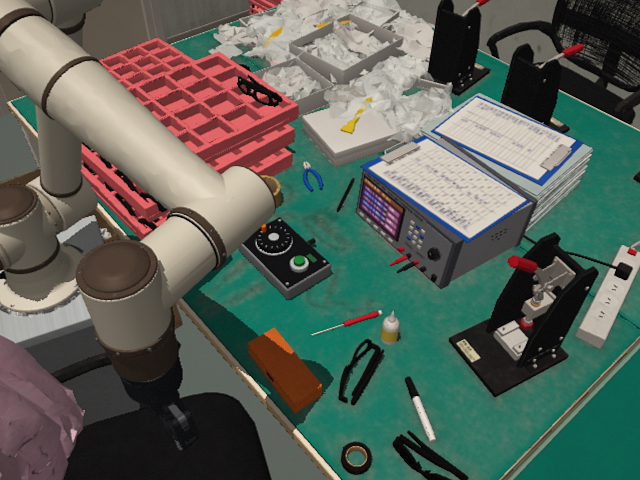

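View pics/top0.png

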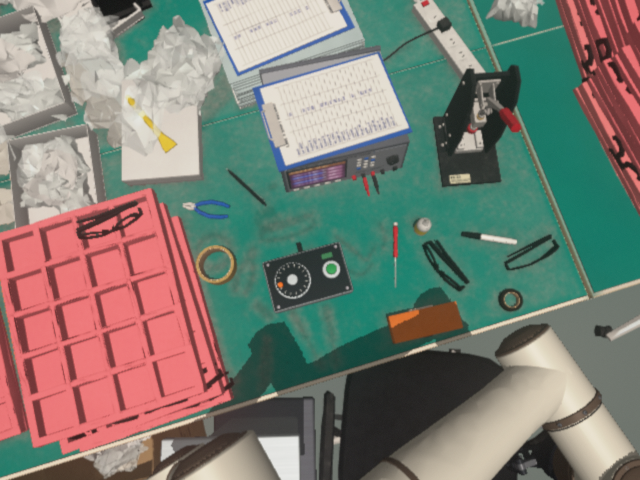

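Run:
```python
from h import *
a=cv2.imread("pics/top0.png")[220:340,230:380]; b=cv2.imread("pics/scene0.png")[180:300,220:370]
cv2.imwrite("pics/crop0.png",np.hstack([cv2.resize(x,(400,320),interpolation=cv2.INTER_CUBIC) for x in(a,b)]))
# orange and green centroids
for n in("top","scene"):
    im=cv2.imread(f"pics/{n}0.png");h=cv2.cvtColor(im,cv2.COLOR_BGR2HSV)
    for c,lo,hi in(("or",(5,150,120),(20,255,255)),("gr",(45,100,60),(85,255,255))):
        m=cv2.inRange(h,lo,hi);k,l,s,ce=cv2.connectedComponentsWithStats(m)
        for i in range(1,k):
            if s[i,4]>8: print(n,c,s[i],ce[i].round(2))
```

```text
top or [278 282   5   6  25] [279.96 284.4 ]
top or [388 310  32  19 305] [402.06 317.79]
top or [430 319  10  10  22] [434.91 323.91]
top or [448 324   5   3  10] [450.1 324.8]
top or [453 325   8   3  11] [456.55 326.18]
top or [398 327  28  14 146] [412.06 334.03]
top gr [ 120    0   88   63 2352] [161.1  24.9]
top gr [ 349    0   71   51 2313] [384.95  21.54]
top gr [434   0  24  15 151] [446.34   5.68]
top gr [ 449    0   46   73 1015] [472.64  36.66]
top gr [ 474    0   88   45 1622] [516.67  21.39]
top gr [ 6  9  8  4 23] [ 9.13 10.04]
top gr [  493    28   147   264 16688] [574.1  158.44]
top gr [  188    39   399   361 53121] [371.98 239.78]
top gr [382  53   6   4  16] [384.62  54.69]
top gr [ 75 112   9  12  63] [ 78.95 118.62]
top gr [100 147  14   6  48] [105.77 149.33]
top gr [101 150  20   8  66] [110.47 153.95]
top gr [  0 176   9   5  21] [  3.62 178.1 ]
top gr [112 178  10  12  56] [115.98 182.96]
top gr [  0 181  10   5  33] [  4.61 183.33]
top gr [119 189   6   5  19] [121.58 190.84]
top gr [166 200   6   3  15] [168.33 200.93]
top gr [192 237   4   4  12] [193.25
[... 1056 characters left out ...]
17   442   363 50264] [402.7  338.56]
scene gr [ 96 196  41  41 222] [116.84 219.35]
scene gr [265 220   6   4  13] [267.62 221.62]
scene gr [635 246   5   6  17] [637.71 248.47]
scene gr [294 255  11  11  89] [298.75 259.82]
scene gr [307 254  10   8  45] [311.47 257.67]
scene gr [569 254  37  19 241] [588.37 263.24]
scene gr [576 277  27  41 244] [588.74 297.7 ]
scene gr [357 343  11  14  56] [362.09 348.7 ]
scene gr [343 349  32  56 514] [356.68 374.77]
scene gr [ 514  349  126  131 8279] [597.45 435.75]
scene gr [257 382  14  13  50] [264.54 388.68]
scene gr [404 444   7   8  14] [407.21 447.21]
scene gr [348 453  16  12 121] [356.17 458.66]
scene gr [414 455  35  23 248] [429.75 465.76]
```

View pics/crop0.png

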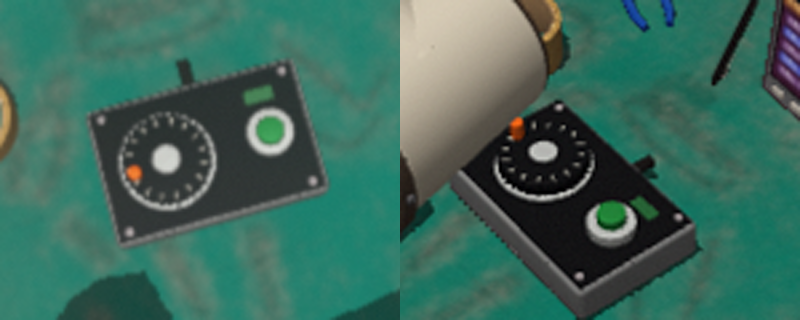

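Run:
```python
from h import *
im,D=arm.get_image("top")
K,T=cam("top")
# deproject region: box top plate points at z~44, dial top z~60, fit
vv,uu=np.mgrid[230:325,245:370]
d=D[230:325,245:370]
P=np.stack([uu.ravel(),vv.ravel(),np.ones(uu.size)])
X=(T[:3,:3].T@((np.linalg.inv(K)@P)*d.ravel()-T[:3,3:4])).T
z=X[:,2]
print(np.histogram(z,bins=np.arange(-2,90,4)))
def circ(m):
    p=X[m].astype(np.float32); p=p[:,:2]; (c,r)=cv2.minEnclosingCircle(p); return p.mean(0),c,r,len(p)
dl=(z>56)&(z<63)&(np.hypot(X[:,0]-505,X[:,1]+150)<50)
print("dial",circ(dl))
bt=(z>62)&(z<69)&(np.hypot(X[:,0]-524,X[:,1]+245)<25)
print("btn",circ(bt))
lg=(z>73)&(z<81)&(np.hypot(X[:,0]-490,X[:,1]+127)<20)
print("lug",circ(lg))
box=(z>41)&(z<47)|dl
print("box",cv2.minAreaRect(X[box][:,:2].astype(np.float32)))
print("cam pos",-T[:3,:3].T@T[:3,3])
```

```text
(array([2695, 3946,  586,   14,   14,   23,   26,   32,   20,   81,  666,
       1783,  589,   50,  266,  559,  198,   49,    5,   14,    5,    0]), array([-2,  2,  6, 10, 14, 18, 22, 26, 30, 34, 38, 42, 46, 50, 54, 58, 62,
       66, 70, 74, 78, 82, 86]))Traceback (most recent call last):
  File "<stdin>", line 14, in <module>
  File "<stdin>", line 12, in circ
cv2.error: OpenCV(4.12.0) /io/opencv/modules/imgproc/src/shapedescr.cpp:201: error: (-215:Assertion failed) count >= 0 && (depth == CV_32F || depth == CV_32S) in function 'minEnclosingCircle'
```

```bash
cat > m.py <<'E'
from h import *
def measure(im,D):
    K,T=cam("top")
    vv,uu=np.mgrid[230:325,245:370]
    d=D[230:325,245:370]
    P=np.stack([uu.ravel(),vv.ravel(),np.ones(uu.size)])
    X=(T[:3,:3].T@((np.linalg.inv(K)@P)*d.ravel()-T[:3,3:4])).T
    z=X[:,2]
    def circ(m):
        p=np.ascontiguousarray(X[m][:,:2],dtype=np.float32); (c,r)=cv2.minEnclosingCircle(p); return p.mean(0).round(1),np.round(c,1),round(r,1),len(p),np.median(X[m][:,2])
    dl=(z>56)&(z<63)&(np.hypot(X[:,0]-505,X[:,1]+150)<50)
    print("dial",circ(dl))
    bt=(z>62)&(z<69)&(np.hypot(X[:,0]-524,X[:,1]+245)<25)
    print("btn",circ(bt))
    lg=(z>72)&(z<82)&(np.hypot(X[:,0]-505,X[:,1]+150)<50)
    print("lug",circ(lg))
    box=(z>41)&(z<47)|dl
    print("box",cv2.minAreaRect(np.ascontiguousarray(X[box][:,:2],dtype=np.float32)))
E
python3 - <<'E'
from m import *
im,D=arm.get_image("top"); measure(im,D)
K,T=cam("top");print("cam pos",-T[:3,:3].T@T[:3,3])
# box corners from screws/pixels
for uv in((265.5,262.5),(338,243.5),(352,290),(277,311.5)): pass
h=cv2.cvtColor(im,cv2.COLOR_BGR2HSV)
m=(h[...,2]<75).astype(np.uint8); m[:,:245]=0;m[:,370:]=0;m[:232]=0;m[325:]=0
k,l,s,c=cv2.connectedComponentsWithStats(m)
i=1+np.argmax(s[1:,4]); print(s[i]); r=cv2.minAreaRect(np.argwhere(l==i)[:,::-1].astype(np.float32)); print(r)
for q in cv2.boxPoints(r): print(q,at_z("top",q,44).round(1))
E
```

```text
dial (array([ 504.5, -153.4], dtype=float32), array([ 504.6, -152.6]), 40.4, 725, np.float64(59.80674475506849))
btn (array([ 527. , -244.9], dtype=float32), array([ 527. , -244.7]), 12.6, 81, np.float64(65.73555902333828))
lug (array([ 491.3, -125.7], dtype=float32), array([ 490.9, -125.8]), 5.5, 19, np.float64(77.41494402986181))
box ((512.8765869140625, -187.70504760742188), (124.3054428100586, 194.74282836914062), 13.706609725952148)
cam pos [ 350.48640767 -226.99657554 1228.64778276]
[ 264  243   87   68 2865]
((305.1628112792969, 271.29180908203125), (58.88936996459961, 78.9148941040039), 74.40719604492188)
[259.24283 253.53691] [570.2 -73.7  44. ]
[335.2534  232.32469] [ 616.7 -258.1   44. ]
[351.0828 289.0467] [ 478.1 -290.7   44. ]
[275.07224 310.2589 ] [ 433.8 -110.4   44. ]
```

```bash
cat > plan.py <<'E'
from h import *
C=np.array([504.5,-152.7])
def pose(th,gap):  # finger contact pose for lug angle th (deg), extra gap back
    a=np.radians(th); r=np.array([np.cos(a),np.sin(a)]); t=np.array([np.sin(a),-np.cos(a)])
    return C+30*r-(17+gap)*t
def row(xy,z,heading,p0,q0):
    Rm=R.from_quat(q0); d=Rm.inv().apply(np.array([xy[0],xy[1],z])-p0)/10
    h=np.radians(heading); G=np.column_stack([[np.cos(h),np.sin(h),0],[np.sin(h),-np.cos(h),0],[0,0,-1]])
    rv=(Rm.inv()*R.from_matrix(G)).as_rotvec(degrees=True)
    return np.round(np.r_[d,rv],2)
E
python3 - <<'E'
from plan import *
s=arm.read_state();p,q=s["position"],s["ee_rot"]
e=pose(116.5,8);print(e)
print(row(e,231,116.5,p,q)); print(row(e,110,116.5,p,q))
E
```

```text
[ 468.74070657 -137.00691448]
[ 3.696e+01  4.163e+01  3.000e-02  0.000e+00 -1.000e-02 -1.127e+01]
[ 3.696e+01  4.163e+01  1.213e+01  0.000e+00 -1.000e-02 -1.127e+01]
```

>>> move_arm:
  targets:
    - [3.7,4.16,0,0,0,-1.1,255]
    - [7.4,8.33,0,0,0,-2.2,255]
    - [11.1,12.5,0,0,0,-3.4,255]
    - [14.8,16.65,0,0,0,-4.5,255]
    - [18.5,20.8,0,0,0,-5.6,255]
    - [22.2,25.0,0,0,0,-6.8,255]
    - [25.9,29.1,0,0,0,-7.9,255]
    - [29.6,33.3,0,0,0,-9,255]
    - [33.3,37.5,0,0,0,-10.1,255]
    - [36.96,41.63,0,0,0,-11.3,255]
    - [36.96,41.63,5,0,0,-11.3,255]
    - [36.96,41.63,9,0,0,-11.3,255]
    - [36.96,41.63,12.1,0,0,-11.3,255]
    - [36.96,41.63,12.1,0,0,-11.3,255]

```text
clock: 2.25
position: [467.2, -137.0, 108.5]
ee_rot: [0.526, 0.85, -0.001, -0.002]
contact_force: [-0.4, 0.7, 0.5]
gripper_width: 0.1
```

Run:
```python
from m import *
from plan import *
for n in("scene","top"):
    im,D=arm.get_image(n); cv2.imwrite(f"pics/{n}1.png",im)
    if n=="top": measure(im,D)
a=cv2.imread("pics/top1.png")[220:340,230:380]; b=cv2.imread("pics/scene1.png")[180:300,220:370]
cv2.imwrite("pics/crop1.png",np.hstack([cv2.resize(x,(400,320),interpolation=cv2.INTER_CUBIC) for x in(a,b)]))
s=arm.read_state();p,q=s["position"],s["ee_rot"];print(s["clock"],p,q,s["contact_force"],s["gripper_width"])
print(row(pose(116.5,8),67,116.5,p,q))
```

```text
dial (array([ 501.6, -173.9], dtype=float32), array([ 504.3, -163.5]), 38.1, 145, np.float64(59.57518683750554))
btn (array([ 526.5, -244.6], dtype=float32), array([ 526.9, -244.5]), 12.7, 83, np.float64(66.04144116605922))
lug (array([nan, nan], dtype=float32), array([0., 0.]), 0.0, 0, np.float64(nan))
box ((512.8009643554688, -188.3814697265625), (125.20690155029297, 192.87127685546875), 13.74477481842041)
2.35 [ 469.67417778 -137.20294374  111.30995852] [5.25811027e-01 8.50601041e-01 1.99656877e-04 7.70855424e-04] [ 2.36111367e-04 -5.64866363e-01  1.18785937e-02] -0.27785739280664085
[ 0.06 -0.08  4.43  0.07  0.06  0.05]m.py:10: RuntimeWarning: Mean of empty slice.
  p=np.ascontiguousarray(X[m][:,:2],dtype=np.float32); (c,r)=cv2.minEnclosingCircle(p); return p.mean(0).round(1),np.round(c,1),round(r,1),len(p),np.median(X[m][:,2])
  ret = um.true_divide(
  return _methods._mean(a, axis=axis, dtype=dtype,
  ret = ret.dtype.type(ret / rcount)
```

View pics/crop1.png

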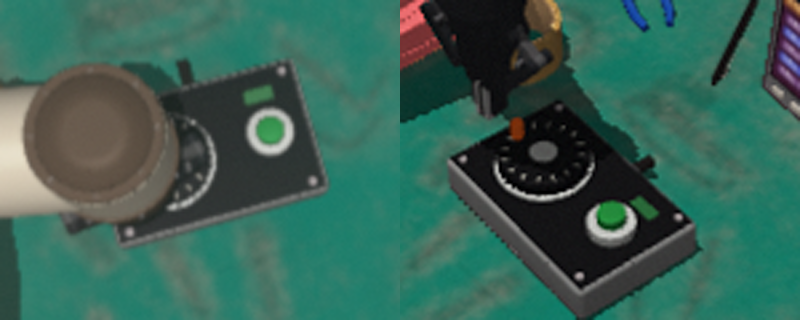

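>>> move_arm:
  targets:
    - [0,0,1.5,0,0,0,255]
    - [0,0,3,0,0,0,255]
    - [0,0,4.2,0,0,0,255]
    - [0,0,4.2,0,0,0,255]
    - [0,0,4.2,0,0,0,255]

```text
clock: 2.98
position: [469.5, -137.1, 69.1]
ee_rot: [0.526, 0.851, 0.0, 0.001]
contact_force: [1.1, 0.3, -0.2]
gripper_width: -0.1
```

```bash
cat > look.py <<'E'
import sys
from plan import *
k=sys.argv[1]
im,D=arm.get_image("scene"); b=im[170:300,200:370]
cv2.imwrite(f"pics/s{k}.png",cv2.resize(b,(680,520),interpolation=cv2.INTER_CUBIC))
h=cv2.cvtColor(im,cv2.COLOR_BGR2HSV); m=cv2.inRange(h,(5,150,80),(20,255,255))[200:260,240:310]
ys,xs=np.nonzero(m); print("orange n",len(xs), xs.min()+240 if len(xs) else 0,xs.max()+240 if len(xs) else 0)
if len(xs):
    uv=np.array([xs.mean()+240,ys.mean()+200]); 
    w=at_z("scene",uv,68); v=w[:2]-C; print("lug",uv.round(1),w.round(1),"ang",np.degrees(np.arctan2(v[1],v[0])).round(1),"r",np.hypot(*v).round(1))
s=arm.read_state();p,q=s["position"],s["ee_rot"];print(s["clock"],p.round(1),q.round(3),s["contact_force"].round(1),s["wrist_torque"].round(2))
E
python3 look.py 2
```

```text
orange n 20 263 273
lug [265.7 224. ] [ 506.3 -116.1   68. ] ang 87.1 r 36.7
3.025 [ 469.5 -137.1   69.1] [0.526 0.851 0.    0.001] [-0.2 -0.6  0.3] [ 0.   -0.    0.02]
```

View pics/s2.png

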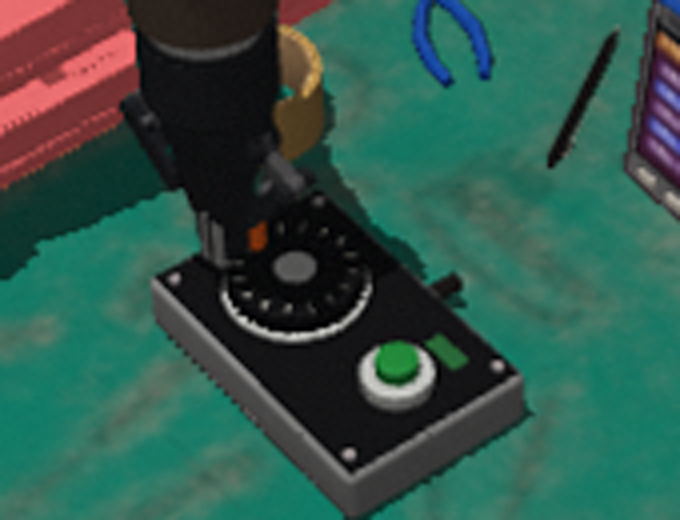

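Run:
```python
from plan import *
s=arm.read_state();p,q=s["position"],s["ee_rot"];print(p)
L=[(116.5,4),(116.5,1)]+[(t,0) for t in np.arange(112,52,-5)]
for t,g in L: print(t,g,row(pose(t,g),69,t,p,q).tolist())
for t in (52,47,42,38,35,33,32,31): print(t,row(pose(t,0),69,t,p,q).tolist())
```

```text
[ 469.46450244 -137.08675167   69.11677061]
116.5 4 [0.04, 0.34, 0.01, 0.09, 0.05, 0.04]
116.5 1 [0.04, 0.64, 0.01, 0.09, 0.05, 0.04]
112 0 [0.16, 0.98, 0.01, 0.09, 0.05, 4.54]
107 0 [0.28, 1.26, 0.01, 0.09, 0.04, 9.54]
102 0 [0.37, 1.54, 0.01, 0.09, 0.04, 14.54]
97 0 [0.43, 1.84, 0.01, 0.09, 0.03, 19.54]
92 0 [0.47, 2.14, 0.01, 0.09, 0.03, 24.54]
87 0 [0.49, 2.44, 0.01, 0.1, 0.03, 29.54]
82 0 [0.47, 2.74, 0.02, 0.1, 0.02, 34.54]
77 0 [0.43, 3.04, 0.02, 0.1, 0.02, 39.54]
72 0 [0.37, 3.33, 0.02, 0.1, 0.01, 44.54]
67 0 [0.28, 3.62, 0.02, 0.1, 0.01, 49.54]
62 0 [0.16, 3.89, 0.02, 0.1, 0.0, 54.54]
57 0 [0.02, 4.16, 0.02, 0.1, 0.0, 59.54]
52 [-0.14, 4.41, 0.02, 0.1, -0.0, 64.54]
47 [-0.32, 4.65, 0.02, 0.1, -0.01, 69.54]
42 [-0.52, 4.87, 0.02, 0.1, -0.01, 74.54]
38 [-0.7, 5.04, 0.02, 0.11, -0.02, 78.54]
35 [-0.84, 5.15, 0.02, 0.11, -0.02, 81.54]
33 [-0.94, 5.23, 0.02, 0.11, -0.02, 83.54]
32 [-0.98, 5.26, 0.02, 0.11, -0.02, 84.54]
31 [-1.03, 5.3, 0.02, 0.11, -0.02, 85.54]
```

>>> move_arm:
  targets:
    - [0.04,0.34,0,0,0,0,255]
    - [0.04,0.64,0,0,0,0,255]
    - [0.16,0.98,0,0,0,4.5,255]
    - [0.22,1.12,0,0,0,7,255]
    - [0.28,1.26,0,0,0,9.5,255]
    - [0.33,1.4,0,0,0,12,255]
    - [0.37,1.54,0,0,0,14.5,255]
    - [0.41,1.72,0,0,0,17.5,255]
    - [0.41,1.72,0,0,0,17.5,255]

```text
clock: 4.15
position: [482.7, -125.6, 68.4]
ee_rot: [0.649, 0.761, 0.0, 0.0]
contact_force: [-0.4, 0.2, 0.0]
gripper_width: 0.3
```

```bash
python3 look.py 3
```

```text
orange n 37 266 271
lug [267.9 224.3] [ 510.5 -119.2   68. ] ang 79.8 r 34.1
4.2 [ 482.6 -125.6   68.4] [0.649 0.761 0.    0.   ] [-0.3  0.1  1.1] [ 0.01 -0.01  0.03]
```

View pics/s3.png

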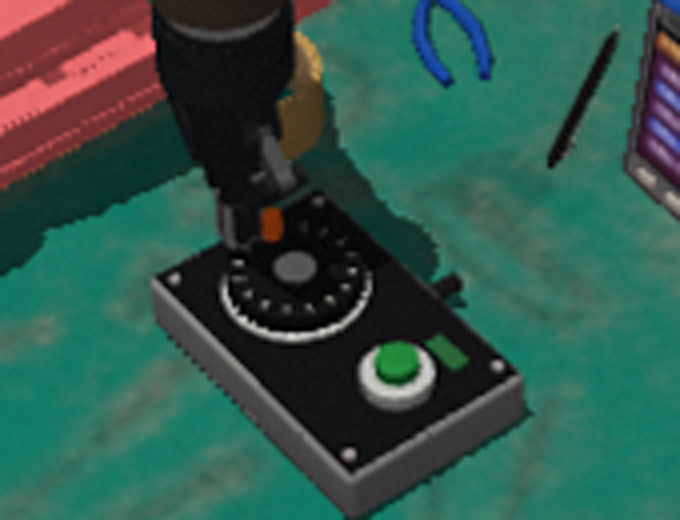

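Run:
```python
from plan import *
for k in range(6):
    a=np.radians(116.5-22.5*k); b=C+30*np.array([np.cos(a),np.sin(a)])
    print(k,proj("scene",[*b,69]).round(1),proj("top",[*b,77.5]).round(1))
print(proj("scene",[*C,60]))
```

```text
0 [261.1 228.3] [280.1 284. ]
1 [265.2 226. ] [278.7 279.2]
2 [270.1 224.9] [279.3 274.2]
3 [275.1 225.3] [281.7 269.7]
4 [279.6 226.9] [285.7 266.6]
5 [282.7 229.7] [290.5 265.1]
[271.13192496 236.90330965]
```

Run:
```python
from plan import *
s=arm.read_state();p,q=s["position"],s["ee_rot"];print(p)
for t in [99]+list(np.arange(95,54,-3))+[54]: print(t,row(pose(t,0),68.5,t,p,q).tolist())
```

```text
[ 482.64202018 -125.5980057    68.39099918]
99 [-0.02, 0.03, -0.01, 0.02, 0.0, 0.09]
95 [0.09, 0.25, -0.01, 0.02, 0.0, 4.09]
92 [0.17, 0.41, -0.01, 0.02, 0.0, 7.09]
89 [0.23, 0.58, -0.01, 0.02, 0.0, 10.09]
86 [0.29, 0.75, -0.01, 0.02, 0.0, 13.09]
83 [0.33, 0.93, -0.01, 0.02, 0.0, 16.09]
80 [0.37, 1.1, -0.01, 0.02, 0.0, 19.09]
77 [0.4, 1.28, -0.01, 0.02, 0.0, 22.09]
74 [0.42, 1.46, -0.01, 0.02, -0.0, 25.09]
71 [0.43, 1.64, -0.01, 0.02, -0.0, 28.09]
68 [0.43, 1.82, -0.01, 0.02, -0.0, 31.09]
65 [0.42, 2.0, -0.01, 0.02, -0.0, 34.09]
62 [0.4, 2.18, -0.01, 0.02, -0.0, 37.09]
59 [0.37, 2.36, -0.01, 0.02, -0.0, 40.09]
56 [0.33, 2.54, -0.01, 0.02, -0.0, 43.09]
54 [0.3, 2.65, -0.01, 0.02, -0.0, 45.09]
```

>>> move_arm:
  targets:
    - [0.09,0.25,0,0,0,4,255]
    - [0.17,0.41,0,0,0,7,255]
    - [0.23,0.58,0,0,0,10,255]
    - [0.29,0.75,0,0,0,13,255]
    - [0.33,0.93,0,0,0,16,255]
    - [0.37,1.1,0,0,0,19,255]
    - [0.4,1.28,0,0,0,22,255]
    - [0.42,1.46,0,0,0,25,255]
    - [0.43,1.64,0,0,0,28,255]
    - [0.43,1.82,0,0,0,31,255]
    - [0.42,2.0,0,0,0,34,255]
    - [0.4,2.18,0,0,0,37,255]
    - [0.37,2.36,0,0,0,40,255]
    - [0.33,2.54,0,0,0,43,255]
    - [0.3,2.65,0,0,0,45,255]
    - [0.3,2.65,0,0,0,45,255]

```text
clock: 6.2
position: [508.4, -118.6, 68.3]
ee_rot: [0.891, 0.455, 0.0, 0.0]
contact_force: [-0.3, -1.0, 0.1]
gripper_width: 0.2
```

```bash
python3 look.py 4
python3 - <<'E'
from plan import *
s=arm.read_state();p,q=s["position"],s["ee_rot"];print(p)
for t in [54,50,47,44,41,38,36,34,33,32,31]: print(t,row(pose(t,0),68.5,t,p,q).tolist())
E
```

```text
orange n 49 251 280
lug [269.  217.5] [521.4 -99.3  68. ] ang 72.5 r 56.0
6.25 [ 508.2 -118.7   68.3] [0.891 0.455 0.    0.   ] [ 0.3 -0.7  0.3] [ 0.03 -0.04 -0.  ]
[ 508.19008683 -118.67766679   68.29711473]
54 [0.03, 0.0, -0.02, 0.01, -0.0, 0.07]
50 [0.14, 0.21, -0.02, 0.01, -0.0, 4.07]
47 [0.22, 0.38, -0.02, 0.01, -0.0, 7.07]
44 [0.28, 0.55, -0.02, 0.01, -0.0, 10.07]
41 [0.34, 0.72, -0.02, 0.01, -0.0, 13.07]
38 [0.38, 0.89, -0.02, 0.01, -0.0, 16.07]
36 [0.41, 1.01, -0.02, 0.01, -0.0, 18.07]
34 [0.43, 1.13, -0.02, 0.01, -0.01, 20.07]
33 [0.44, 1.19, -0.02, 0.01, -0.01, 21.07]
32 [0.45, 1.25, -0.02, 0.01, -0.01, 22.07]
31 [0.45, 1.31, -0.02, 0.01, -0.01, 23.07]
```

View pics/s4.png

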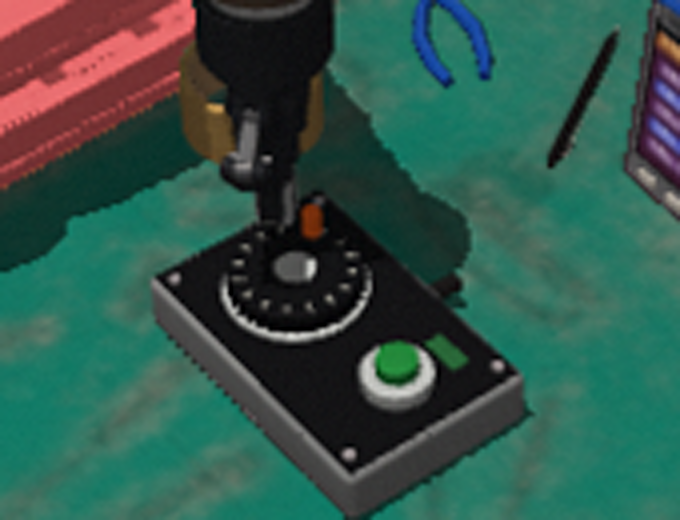

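>>> move_arm:
  targets:
    - [0.14,0.21,0,0,0,4,255]
    - [0.22,0.38,0,0,0,7,255]
    - [0.28,0.55,0,0,0,10,255]
    - [0.34,0.72,0,0,0,13,255]
    - [0.38,0.89,0,0,0,16,255]
    - [0.41,1.01,0,0,0,18,255]
    - [0.43,1.13,0,0,0,20,255]
    - [0.44,1.19,0,0,0,21,255]
    - [0.44,1.19,0,0,0,21,255]
    - [0.44,1.19,0,0,0,21,255]

```text
clock: 7.5
position: [520.3, -122.2, 68.3]
ee_rot: [0.959, 0.284, -0.0, 0.0]
contact_force: [-0.6, 0.7, 1.0]
gripper_width: -0.0
```

```bash
python3 look.py 5
```

```text
orange n 48 250 284
lug [275.1 220.5] [ 530.5 -114.4   68. ] ang 55.8 r 46.3
7.55 [ 520.3 -122.2   68.3] [ 0.959  0.284 -0.     0.   ] [0.  0.1 0.2] [-0.04  0.03  0.02]
```

View pics/s5.png

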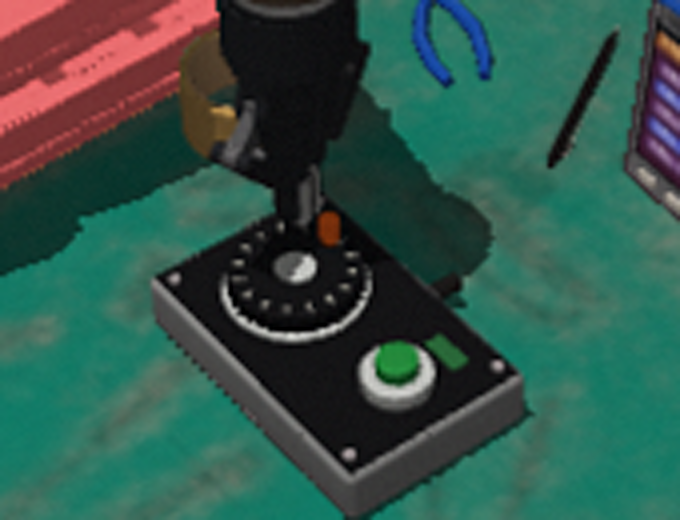

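Run:
```python
from plan import *
s=arm.read_state();p,q=s["position"],s["ee_rot"];print(p)
B=np.array([526.9,-244.8])
R0=R.from_quat(q).as_matrix()
h=np.degrees(np.arctan2(R0[1,0],R0[0,0]));print(h)
for z in(125,90): print(row(B,z,h,p,q).tolist())
```

```text
[ 520.26199986 -122.16860504   68.30541034]
33.029865134074946
[-6.13, 10.64, -5.67, 0.01, 0.0, 0.0]
[-6.13, 10.64, -2.17, 0.01, 0.0, 0.0]
```

>>> move_arm:
  targets:
    - [0,-0.4,0,0,0,0,255]
    - [0,-0.8,0,0,0,0,255]
    - [0,-0.8,-2,0,0,0,255]
    - [0,-0.8,-4.5,0,0,0,255]
    - [0,-0.8,-6.5,0,0,0,255]
    - [-2,3,-6.5,0,0,0,255]
    - [-4,7,-6.5,0,0,0,255]
    - [-6.1,10.6,-6.5,0,0,0,255]
    - [-6.1,10.6,-4,0,0,0,255]
    - [-6.1,10.6,-4,0,0,0,255]

```text
clock: 8.8
position: [525.1, -244.0, 106.4]
ee_rot: [0.959, 0.284, -0.002, -0.001]
contact_force: [-0.3, 0.1, 0.4]
gripper_width: 0.1
```

```bash
python3 look.py 6
python3 - <<'E'
from m import *
im,D=arm.get_image("top"); 
cv2.imwrite("pics/t6.png",cv2.resize(im[220:340,230:380],(750,600),interpolation=cv2.INTER_CUBIC))
h=cv2.cvtColor(im,cv2.COLOR_BGR2HSV); m=cv2.inRange(h,(5,150,100),(20,255,255))[250:310,262:320]
ys,xs=np.nonzero(m); print("top orange",len(xs),xs.mean()+262,ys.mean()+250)
measure(im,D)
E
```

```text
orange n 94 246 282
lug [261.4 208.6] [516.5 -63.6  68. ] ang 82.3 r 89.9
8.85 [ 526.2 -243.9  107.7] [ 0.959  0.284 -0.001 -0.   ] [ 0.7 -0.6  0.1] [ 0.03 -0.02 -0.01]
top orange 22 286.0 267.27272727272725
dial (array([ 503.4, -153.3], dtype=float32), array([ 504.3, -152.5]), 40.2, 743, np.float64(59.74645206875695))
btn (array([nan, nan], dtype=float32), array([0., 0.]), 0.0, 0, np.float64(nan))
lug (array([ 531.7, -139.4], dtype=float32), array([ 532.1, -138.8]), 6.2, 19, np.float64(76.7910772156177))
box ((512.5526733398438, -187.64120483398438), (124.8460464477539, 194.22195434570312), 13.39095401763916)m.py:10: RuntimeWarning: Mean of empty slice.
  p=np.ascontiguousarray(X[m][:,:2],dtype=np.float32); (c,r)=cv2.minEnclosingCircle(p); return p.mean(0).round(1),np.round(c,1),round(r,1),len(p),np.median(X[m][:,2])
  ret = um.true_divide(
  return _methods._mean(a, axis=axis, dtype=dtype,
  ret = ret.dtype.type(ret / rcount)
```

View pics/s6.png

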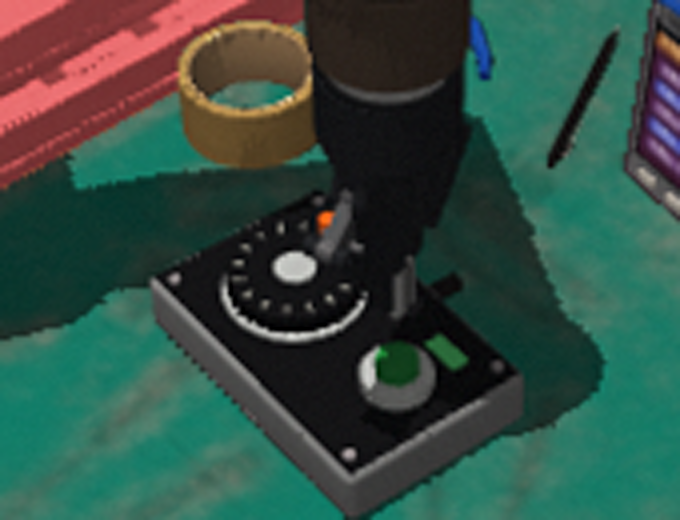

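View pics/t6.png

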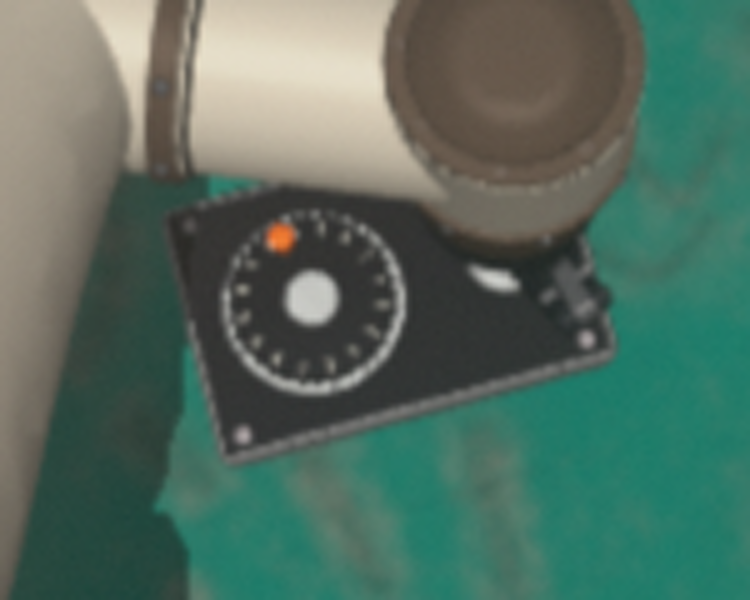

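>>> move_arm:
  targets:
    - [0,0,1.5,0,0,0,255]
    - [0,0,3,0,0,0,255]
    - [0,0,3.8,0,0,0,255]
    - [0,0,4.1,0,0,0,255]
    - [0,0,4.4,0,0,0,255]
    - [0,0,4.6,0,0,0,255]
    - [0,0,4.75,0,0,0,255]
    - [0,0,4.75,0,0,0,255]
    - [0,0,4.75,0,0,0,255]

```text
clock: 10.02
position: [526.8, -244.1, 61.1]
ee_rot: [0.959, 0.284, 0.0, 0.0]
contact_force: [-1.9, 1.5, 3.6]
gripper_width: -0.2
```

```bash
python3 look.py 7
```

```text
orange n 125 246 284
lug [264.6 210.9] [520.4 -74.3  68. ] ang 78.5 r 80.0
10.075 [ 526.9 -244.1   61. ] [0.959 0.284 0.    0.   ] [-2.   1.7  3.2] [ 0.35  0.55 -0.04]
```

View pics/s7.png

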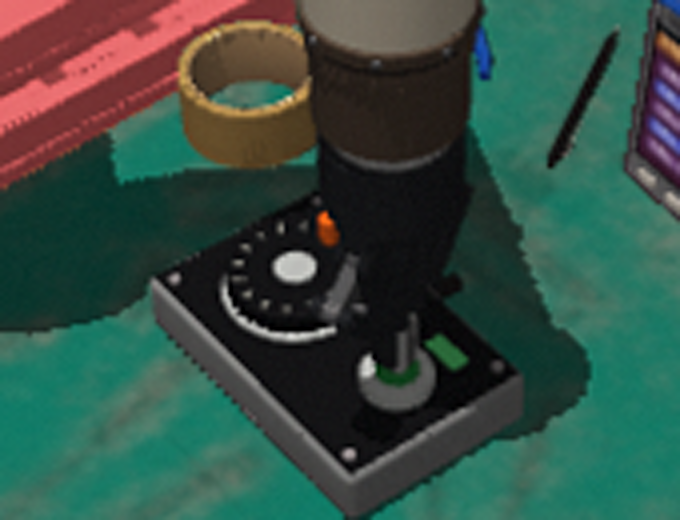

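>>> move_arm:
  targets:
    - [0,0,0.1,0,0,0,255]
    - [0,0,0.15,0,0,0,255]
    - [0,0,0.15,0,0,0,255]

```text
clock: 10.45
position: [526.9, -244.1, 60.1]
ee_rot: [0.959, 0.284, -0.0, 0.0]
contact_force: [-3.2, 3.0, 7.4]
gripper_width: 0.1
```

>>> move_arm:
  targets:
    - [0,0,-0.5,0,0,0,255]
    - [0,0,-1.5,0,0,0,255]
    - [0,0,-4,0,0,0,255]
    - [0,0,-8,0,0,0,255]
    - [0,0,-12,0,0,0,255]
    - [0,0,-15,0,0,0,255]
    - [-5,0.6,-16,0,0,0,255]
    - [-10,1.2,-16,0,0,0,255]
    - [-15,1.8,-16,0,0,0,255]
    - [-15,1.8,-16,0,0,0,255]

```text
clock: 11.7
position: [408.9, -342.6, 219.9]
ee_rot: [0.959, 0.282, 0.0, 0.0]
contact_force: [0.4, 0.3, -0.2]
gripper_width: 0.0
```

```bash
python3 look.py 8
python3 - <<'E'
from m import *
im,D=arm.get_image("top"); cv2.imwrite("pics/t8.png",im)
measure(im,D)
E
```

```text
orange n 36 280 284
lug [282.  226.5] [ 537.3 -139.4   68. ] ang 22.0 r 35.4
11.75 [ 410.2 -342.   219.8] [0.959 0.283 0.001 0.   ] [ 0.3 -0.3  0. ] [-0.01 -0.06  0.  ]
dial (array([nan, nan], dtype=float32), array([0., 0.]), 0.0, 0, np.float64(nan))
btn (array([nan, nan], dtype=float32), array([0., 0.]), 0.0, 0, np.float64(nan))
lug (array([nan, nan], dtype=float32), array([0., 0.]), 0.0, 0, np.float64(nan))
box ((521.828857421875, -232.1014404296875), (9.533402442932129, 152.25421142578125), 67.38294982910156)m.py:10: RuntimeWarning: Mean of empty slice.
  p=np.ascontiguousarray(X[m][:,:2],dtype=np.float32); (c,r)=cv2.minEnclosingCircle(p); return p.mean(0).round(1),np.round(c,1),round(r,1),len(p),np.median(X[m][:,2])
  ret = um.true_divide(
  return _methods._mean(a, axis=axis, dtype=dtype,
  ret = ret.dtype.type(ret / rcount)
```

View pics/t8.png

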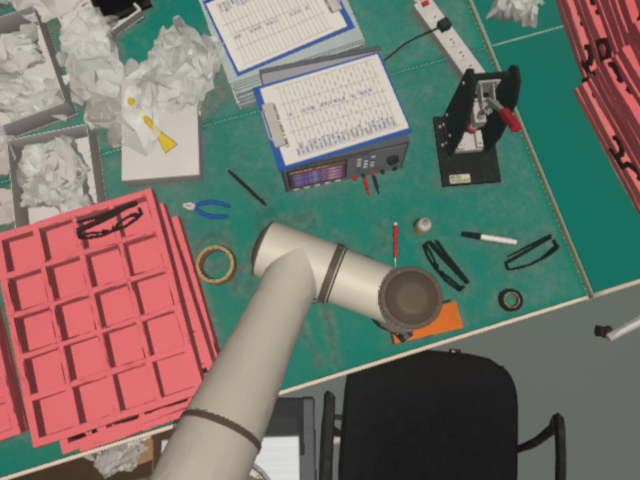

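View pics/s8.png

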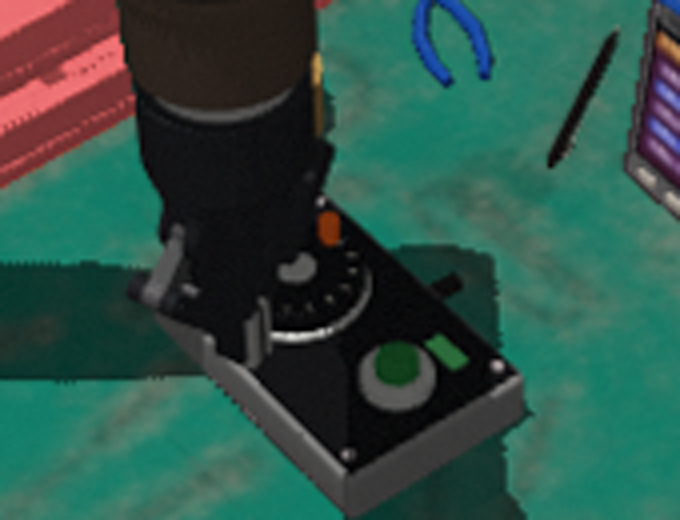

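Run:
```python
from h import *
im,D=arm.get_image("scene")
for uv in((299,260),(300,261),(298,261)): print(by_depth("scene",uv,D).round(1))
print(arm.job_done(), arm.read_state()["clock"])
```

```text
[ 530.9 -249.6   66.7]
[ 531.2 -254.3   67.9]
[ 527.  -252.9   68.5]
the job is handed in; nothing more can be done
the job is handed in; nothing more can be done
```

The dial is four clicks clockwise from where it started, and the green button was pressed once afterwards and let back up. The job was handed in at about 12 s of the 51 s allowed.

- **Dial:** I pushed the orange lug with the shut fingertips in small steps, checking the picture after each stage, and backed off once it snapped into the fourth click. From above, the lug was at 116.5° at the start and about 26.3° after the push. That is a 90.2° turn, against 90° for four clicks.
- **Button:** The first press went about 5 mm down. I pushed about 1 mm further to the bottom stop, where the vertical force was about 7 N. After release, depth readings put the button top at 67–68 mm, against 66 mm when up, so it is up.
- **Last picture:** The scene camera showed the lug in the same place as before the press. The tool was clear of everything, with no measurable force on it.
- **Checks that failed or disagreed:**
  - The arm hid the setter from the top camera in the last picture, so the final dial check comes from the scene camera only.
  - Scene-camera positions come out several mm off the top camera's, so I compared its pixels with the expected click positions instead.
- **Other items:** I saw nothing else on the bench displaced, but checked this only by eye.

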